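Change the tube carrier on the blood-tube rocker

ROBOT

A 6-joint arm with a two-finger parallel gripper is mounted at the origin on a cart in front of the work surface, level with it; the furniture and walls round the work are solid. World frame = base frame: x ahead of the robot, y to its left, z up, the work surface at z = 0. Lengths are in m, angles in degrees, forces in N, time in s.
With the tool pointing down it reaches from about 0.325 to 0.775 m from the base axis. Payload 5.5 kg.
Tool frame: the origin (TCP) lies at the centre of the arm's flange, where the gripper is bolted on; the fingertips stand 182 mm ahead of it and the grasp point (between the pads) lies 163 mm ahead of it; z points along the fingers, y is the line along which they close (so a half turn about z gives the same grasp; the last joint's range is limited). The gripper opens to 88 mm and grips with 3 to 60 N. Pads are 20 mm wide; open, the fingers measure 115 mm over their backs; the gripper's body (75 mm by 178 mm) begins 61 mm behind the grasp point.
Start: joints at [-77.16, 5.22, 70.514, -0, 104.267, -3.249], TCP at [0.166, -0.577, 0.405] pointing down, gripper open.
Joint ranges: [-164.24, 164.24], [-49.07, 125.15], [9.68, 141.18], [-86.29, 266.29], [3.28, 154.24], [-151.56, 151.56]. Speed limits (degrees/s): [147.25, 147.25, 172.46, 180, 180, 180].

INTERFACE

Orientations are given as [roll, pitch, yaw] about the fixed x, y, z axes, in that order (R = Rz(yaw) Ry(pitch) Rx(roll)).
In Python, from station import r gives the robot as it stands. The module is installed in compiled form; this text tells all that it offers. Calls block until the motion is done:
- r.reach(position, orientation): joint-space move of the TCP to a pose.
- r.servo_line(position, rotation=None, speed=0.15): straight line of the TCP; rotation=None keeps the orientation; speed is the mean speed in m/s.
- r.move_joints(angles): joint-space move.
- r.let_go() and r.grab(squeeze=None): open the fingers fully, or close them until they stop; squeeze is the grip in N (None keeps the last).
- r.wait(seconds).
- r.inverse_kinematics(position, orientation): joint angles nearest the present ones, or None.
- r.sense(): the state.
- r.snapshot(name): name is "scene" or "top" or "wrist"; returns a dict with "frame" (400x640x3 uint8, red, green, blue), "fx", "fy", "cx", "cy" (pixels), "R" (3x3) and "t" (3): a world point X has camera coordinates R X + t. Camera axes: x right, y down, z forward; pixel columns grow to the right and rows downward; lengths in m; the calibration is good to about 2 mm. A picture is of the moment at which its call begins. There is no depth.
A pose or a line that the arm cannot do raises r.IKError and nothing moves.
- r.hand_in(): hands the job in; it is judged then, once.
The state is a dict: "clock": time; "joints": joint angles; "joint_vel": joint speeds; "joint_torque": joint torques, N m; "tcp_pos": TCP position; "orientation": TCP orientation; "contact_force": force on the tool from outside, world axes, zero at the start; "torque": the same for the moment, N m; "opening": finger opening in m; "gripper_force": force on a finger pad.
Only numpy, scipy, OpenCV 4.12 (cv2) and the standard library are available. Lean on these libraries where they do the work, as an engineer would, in place of code of your own. Each camera call takes 0.05 s, during which the arm holds its last target. There are 200 camera calls.

TASK

The tubes on the rocker are mixed: press the rocker's red thumb tab so that the catch lets go, slide the carrier with the green handle out of the dovetail and stand it on the blue mat. Then slide the carrier with the orange handle, which is waiting on the worktop, fully into the rocker until the catch clicks up behind it, and let go. Keep both carriers level and do not disturb the other things on the bench.

Things in the scene. Friction and masses are not known exactly. Their poses are not given: they have to be found in the camera images.
- mixer: The rocker: light grey bench tube mixer, housing 165 (x) x 156 (y) x 61 mm, fixed to the worktop, carrying a level aluminium dovetail bed along its own x. Origin: on the worktop, straight below the middle of a carrier that is home; x is the direction in which a carrier slides in, z up. The bed, on which a carrier's foot slides, is 100 mm above the origin.
- mixer_mouth (a point): Middle of the dovetail's mouth at bed height, at x = -98 mm on the rocker. The rails run from here to x = +68, 9.5 mm high, 62.4 mm apart at the bed and 52.9 mm at their top (1.2 mm side play, 2.4 mm vertical play for a foot); at the mouth they flare 7 mm wider on each side, narrowing over 16 mm. An open apron of the bed reaches 12 mm out in front of the mouth.
- mixer_stop (a point): Middle of the rigid end stop's face at bed height, at x = +58 mm on the rocker (3 mm beyond the nose of a carrier that is home). A brass damped spring ejector in it pushes a carrier back towards the mouth over the last 14 mm, with 3 to 4.5 N (some 3 N more if pushed in at 70 mm/s).
- catch (a joint): Sprung catch: a leaf in the middle of the bed, hinged at bed height at x = +15 mm on the rocker. 0 rad up (at rest), grows as its tab is pressed, stop at 0.14; pressing takes 1 to 2.5 N. From about 0.09 its hook clears the foot; the ejector then drives the carrier some 14 mm out and the tab can be let go: the hook stays under the foot (lifting its rear 1 to 2 mm).
- catch_hook (a point): Top of the catch's hook, 6 mm over the bed, its steep face at x = -55.5 mm on the rocker, behind the rear end of a carrier's foot. A 31 degree ramp towards the mouth lets a carrier being pushed in press it down (about 5 N); it springs up behind the foot when the carrier is home.
- catch_tab (a point): Middle of the top of the catch's red thumb tab, 28 mm (along the rocker's x) x 38 mm (y), at x = -125 mm on the rocker and 1.5 mm below bed height, free in front of the apron. It goes down 12.5 mm at 0.09 rad and 19.5 mm at the stop.
- carrier_done: Carrier with green handle and two blood tubes in clips, latched in the rocker at the start (origin at 0, 0, 100 mm in the rocker's frame, axes alike: home). White plate 110 (x) x 112 (y) mm, its top 18 mm over the origin, on a dovetail foot 110 mm long, 12 mm high, 60 mm wide below. Origin: middle of the foot's underside; z up; the tapered nose at +x goes in first. About 0.34 kg.
- carrier_done_grip (a point): Grip point in the middle of the green handle, 39 mm over the carrier's origin. The handle is an upright block 50 (along the carrier's x) x 14 (y) x 34 mm, from 18 to 52 mm over the origin, gripped across its 14 mm. Tubes lie along x at y = +43 and -43 mm, their top 43 mm over the origin; 21 mm is free between handle and tubes on each side.
- carrier_next: Carrier with the orange handle, otherwise the same as carrier_done (same sizes, origin, axes, mass), standing on the worktop at the start.
- carrier_next_grip (a point): Grip point in the middle of the orange handle, 39 mm over the carrier's origin; the handle is like the green one.
- mat: Blue bench mat, 130 (x) x 170 (y) x 3 mm, fixed to the worktop. Origin: middle of its underside. It and the waiting carrier_next can stand in either of two places on the front right of the worktop.
- timer: White laboratory timer, 38 x 72 x 58 mm, a bystander. Origin: middle of its underside.
- saline: White bottle with a white cap, 43 mm wide, 140 mm high, a bystander. Origin: middle of its underside.
- amber_bottle: Brown bottle with a black cap, 48 mm wide, 98 mm high, a bystander. Origin: middle of its underside.
- petri: Clear petri dish, 66 mm wide, 15 mm high, a bystander. Origin: middle of its underside.
- marker: Black and white marker pen, 135 mm long, 17 mm thick, lying; a bystander. Origin: middle of its underside.

How it is judged (in metres and radians):
On the way, in this order (a step that is already met when the one before it is completed fails the run):
1. the red thumb tab has been pressed down and the carrier with the green handle has come at least 5 mm out of its home position (value of joint catch above 0.03 rad and x of carrier_done in the frame of mixer between -0.06 and -0.005 m), for 0.05 s.
2. the carrier with the green handle stands on the blue mat, let go (x of carrier_done in the frame of mat between -0.05 and 0.05 m and y of carrier_done in the frame of mat between -0.065 and 0.065 m and z of carrier_done in the frame of mat between 0 and 0.008 m and angle between carrier_done's own z axis and vertical below 0.08 rad and contact force between the fingers and carrier_done below 0.1 N and linear speed of carrier_done below 0.02 m/s), for 0.2 s.
3. the carrier with the orange handle is home in the rocker with the catch up behind it (x of carrier_next in the frame of mixer between -0.004 and 0.004 m and y of carrier_next in the frame of mixer between -0.004 and 0.004 m and z of carrier_next in the frame of mixer between 0.0965 and 0.1045 m and angle between the x axis of carrier_next and the x axis of mixer, either way round below 0.08 rad and value of joint catch below 0.03 rad), for 0.2 s.
At the end, for the whole second after the job is handed in: Orange-handled carrier home in the rocker (within 4 mm and 0.08 rad), catch up (under 0.03 rad), at rest; green-handled carrier standing level on the blue mat (middle within 50 mm of the mat's middle along its x, 65 mm along its y), at rest; both let go (all of step 2 and all of step 3 and linear speed of carrier_next below 0.02 m/s); the robot touches nothing.
It fails at once if a carrier is tipped by more than 20 degrees (angle between any of carrier_done, carrier_next's own z axis and vertical above 0.35 rad).
It fails at once if a bystander (timer, bottles, petri dish, marker) is pushed more than 20 mm (distance of any of timer, saline, amber_bottle, petri, marker from where it was at the start of the episode above 0.02 m).
It also fails if it takes over 72 s, if anything falls off the work surface, if the arm or the gripper's body presses on something with over 40 N, if the wrist force passes 120 N, or if a joint passes its speed limit or range.

## Working session

There is one attempt and no reset: what is moved stays moved. The work goes in short steps, each a Python script; the robot and the scene stay as the last script left them, time stands still between calls to the robot, and variables do not carry over. Pictures are saved under pics/ and viewed, at most 10 in all, crops included, and the job is handed in when it is done.

```bash
mkdir -p pics; ls
python3 - <<'E'
from station import r
import cv2, numpy as np, pickle
d={}
for n in("scene","top","wrist"):
    s=r.snapshot(n); d[n]=s; cv2.imwrite(f"pics/{n}0.png",s["frame"][:,:,::-1])
    print(n,s["fx"],s["cx"],s["cy"],np.round(-s["R"].T@s["t"],3),np.round(s["R"],3).tolist())
pickle.dump(d,open("s0.pkl","wb"))
print(r.sense())
E
```

```text
pics
scene 510.5732038107057 307.4080069620209 195.2875712093876 [-0.259  0.55   1.275] [[-0.512, -0.859, 0.009], [-0.655, 0.384, -0.651], [0.556, -0.339, -0.759]]
top 455.19423178437535 327.89151704724986 193.9155582081711 [ 0.515 -0.     1.565] [[0.021, -1.0, -0.019], [-0.998, -0.02, -0.061], [0.061, 0.021, -0.998]]
wrist 332.7269707364035 316.08006652976275 195.32816673354154 [ 0.242 -0.554  0.384] [[0.277, -0.961, -0.002], [-0.921, -0.266, 0.283], [-0.273, -0.077, -0.959]]
{'clock': 0.15, 'joints': array([-7.71597215e+01,  5.25669586e+00,  7.05658675e+01,  8.41929167e-04,
        1.04266545e+02, -3.24689309e+00]), 'joint_vel': array([-0.02742076, -0.17542078, -0.15355883, -0.03144212, -0.06718449,
       -0.03316163]), 'joint_torque': array([ 1.29709526e-03, -4.47045422e+01, -4.06906986e+01,  6.98860944e-02,
        2.74630263e-02, -1.09848054e-04]), 'tcp_pos': array([ 0.16629225, -0.5765611 ,  0.40373147]), 'orientation': array([-1.79911081e+02, -5.86196219e-03,  1.60873739e+01]), 'contact_force': array([ 0.13372093, -0.33551166,  0.36548514]), 'torque': array([-0.02361155, -0.01040395, -0.05143506]), 'gripper_force': 0.0, 'opening': 0.0876181775582487}
```

View pics/top0.png

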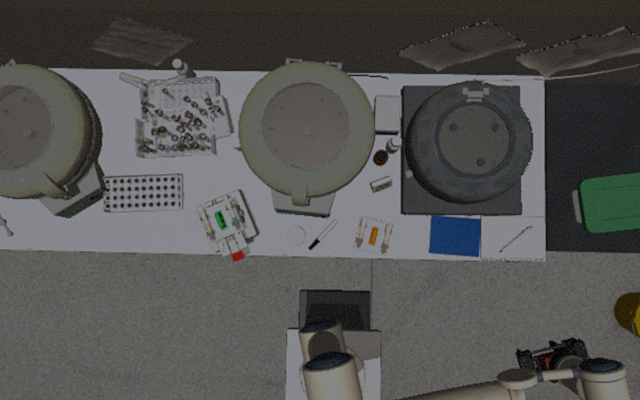

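View pics/scene0.png

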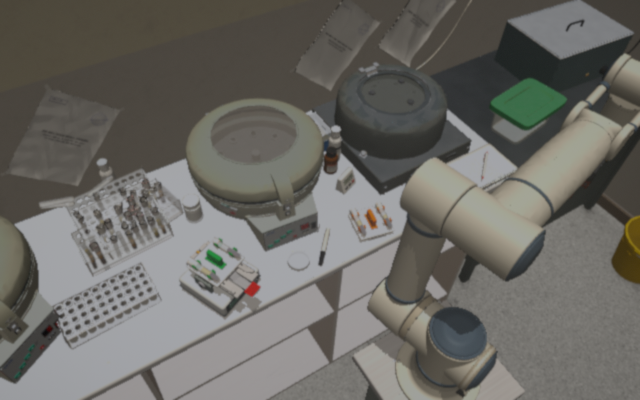

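The top view shows the green handle at (221,219), the red tab at (237,255), the orange handle at (374,236) and the mat at (455,236). The marker and petri dish lie between the rocker and the orange carrier. The scene view agrees: green (215,257), tab (253,289), orange (371,217).

```bash
cat > h.py <<'E'
import numpy as np, cv2, pickle
from station import r
def ray(s,u,v):
    d=s["R"].T@np.array([(u-s["cx"])/s["fx"],(v-s["cy"])/s["fy"],1.]); return -s["R"].T@s["t"],d
def onz(s,p,z):
    o,d=ray(s,*p); return o+d*(z-o[2])/d[2]
def tri(a,pa,b,pb):
    o1,d1=ray(a,*pa); o2,d2=ray(b,*pb)
    k=np.linalg.lstsq(np.c_[d1,-d2],o2-o1,rcond=None)[0]
    p,q=o1+k[0]*d1,o2+k[1]*d2; return (p+q)/2,np.linalg.norm(p-q)
H=dict(green=(50,75),orange=(8,20),red=(0,5),blue=(100,125))
def blobs(s,col,box=None,n=1,smin=130,vmin=70):
    h=cv2.cvtColor(s["frame"],cv2.COLOR_RGB2HSV); lo,hi=H[col]
    m=cv2.inRange(h,(lo,smin,vmin),(hi,255,255))
    if col=="red": m|=cv2.inRange(h,(174,smin,vmin),(180,255,255))
    if box: k=np.zeros_like(m); k[box[1]:box[3],box[0]:box[2]]=1; m*=k
    c=cv2.findContours(m,cv2.RETR_EXTERNAL,cv2.CHAIN_APPROX_NONE)[0]
    out=[]
    for q in sorted(c,key=cv2.contourArea,reverse=True)[:n]:
        mm=np.zeros_like(m); cv2.drawContours(mm,[q],-1,1,-1); M=cv2.moments(mm,True)
        out.append((np.array([M["m10"],M["m01"]])/max(M["m00"],1),M["m00"],cv2.minAreaRect(q),q))
    return out
E
python3 - <<'E'
from h import *
d=pickle.load(open("s0.pkl","rb")); t,s=d["top"],d["scene"]
bt=dict(green=(190,190,260,245),red=(215,235,260,270),orange=(355,215,395,255),blue=(410,200,500,270))
bs=dict(green=(190,235,245,280),red=(235,270,275,305),orange=(350,195,395,240),blue=(380,150,480,240))
for c in bt:
    a=blobs(t,c,bt[c]); b=blobs(s,c,bs[c])
    z=dict(green=.152,red=.098,orange=.052,blue=.003)[c]
    for x,nm,S in((a,"top",t),(b,"scn",s)):
        if x: print(c,nm,x[0][0].round(1),x[0][1],"onz",onz(S,x[0][0],z).round(4),"rect",[onz(S,p,z)[:2].round(3).tolist() for p in cv2.boxPoints(x[0][2])])
    if a and b: print("  tri",tri(t,a[0][0],s,b[0][0]))
E
```

```text
green top [219.9 220.2] 87.0 onz [0.5124 0.3637 0.152 ] rect [[0.534, 0.383], [0.542, 0.364], [0.491, 0.342], [0.483, 0.36]]
green scn [214.3 258.7] 138.0 onz [0.4993 0.3698 0.152 ] rect [[0.519, 0.39], [0.533, 0.371], [0.476, 0.347], [0.463, 0.366]]
  tri (array([0.51199357, 0.36762025, 0.13404988]), np.float64(0.0016343986354899814))
red top [237.1 255.5] 87.0 onz [0.4001 0.3179 0.098 ] rect [[0.403, 0.34], [0.419, 0.307], [0.397, 0.296], [0.381, 0.329]]
red scn [251.7 288.8] 123.0 onz [0.3997 0.315  0.098 ] rect [[0.403, 0.337], [0.42, 0.302], [0.394, 0.295], [0.378, 0.33]]
  tri (array([0.399582  , 0.31642949, 0.0997145 ]), np.float64(0.0026032953489948064))
orange top [373.1 235.6] 96.0 onz [ 0.4721 -0.1209  0.052 ] rect [[0.446, -0.106], [0.502, -0.118], [0.498, -0.136], [0.442, -0.124]]
orange scn [370.8 218.9] 116.0 onz [ 0.4587 -0.115   0.052 ] rect [[0.491, -0.111], [0.492, -0.135], [0.427, -0.12], [0.427, -0.096]]
  tri (array([ 0.47060225, -0.12377308,  0.03324663]), np.float64(0.003353649677254471))
blue top [454.6 235.7] 1816.0 onz [ 0.4764 -0.4016  0.003 ] rect [[0.419, -0.314], [0.546, -0.324], [0.536, -0.491], [0.409, -0.48]]
```

Tab height comes out at 0.0997, where 0.0985 is expected. The tab–handle distance is 122 mm, where 125 mm is expected. The rocker yaw is about 23.5°. Next come close-up wrist views, with travel at a small radius to stay clear of the centrifuge.

Run:
```python
from h import *
D=[180,0,0]
r.servo_line([0.10,-0.42,0.42],speed=.25)
r.reach([0.44,-0.12,0.42],[180,0,-12]); r.wait(.2)
a=r.snapshot("wrist"); print(r.sense()["joints"].round(1),r.sense()["clock"])
r.reach([0.38,0.2,0.42],[180,0,0])
r.reach([0.45,0.335,0.42],[180,0,23.5]); r.wait(.2)
b=r.snapshot("wrist"); print(r.sense()["joints"].round(1),r.sense()["clock"],r.sense()["tcp_pos"])
pickle.dump((a,b),open("s1.pkl","wb"))
cv2.imwrite("pics/w.png",cv2.resize(np.vstack([a["frame"],b["frame"]])[:,:,::-1],(480,600),interpolation=cv2.INTER_AREA))
for s,c,z in((a,"orange",.052),(b,"green",.152),(b,"red",.0985),(a,"blue",.003)):
    for x in blobs(s,c,n=2): print(c,x[0].round(1),x[1],onz(s,x[0],z).round(4),[onz(s,p,z)[:2].round(4).tolist() for p in cv2.boxPoints(x[2])])
```

```text
[-19.6 -16.7  89.5  -0.  107.3  82.5] 2.8917
[ 33.1  -0.8  75.   -0.  105.7  99.7] 5.0333 [0.44979352 0.33372443 0.42105289]
orange [315.  137.5] 1023.0 [ 0.4774 -0.1262  0.052 ] [[0.5054, -0.1229], [0.5016, -0.1407], [0.4481, -0.1297], [0.4521, -0.111]]
orange [519.4 339.2] 242.0 [ 0.179  -0.3237  0.052 ] [[0.1454, -0.3143], [0.2206, -0.3189], [0.2176, -0.3316], [0.1422, -0.3276]]
green [310.  103.3] 1915.0 [0.5166 0.3681 0.152 ] [[0.5362, 0.3864], [0.5432, 0.3703], [0.4946, 0.349], [0.4872, 0.3661]]
green [263.6  70.8] 96.0 [0.524  0.4068 0.152 ] [[0.5281, 0.4103], [0.5294, 0.4071], [0.5195, 0.4033], [0.5181, 0.4065]]
red [313.5 235.7] 972.0 [0.4013 0.3163 0.0985] [[0.4069, 0.3394], [0.4216, 0.3055], [0.3964, 0.2942], [0.3814, 0.3289]]
red [527.4 177.3] 10.0 [0.5347 0.1561 0.0985] [[0.5345, 0.1597], [0.5353, 0.1598], [0.535, 0.1521], [0.5342, 0.152]]
blue [556.1  76.2] 17986.0 [ 0.482  -0.4046  0.003 ] [[0.5503, -0.3066], [0.5372, -0.4893], [0.4074, -0.5165], [0.4188, -0.3163]]
```

View pics/w.png

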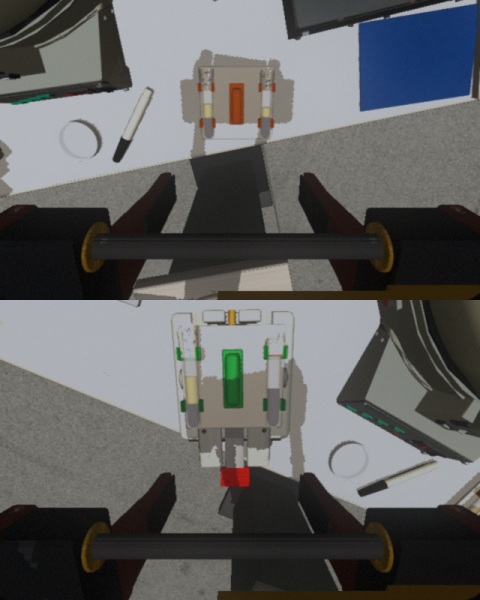

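The wrist view shows the orange handle at (315,137), with the tubes' white ends pointing away, as on the green carrier. The green handle is at (310,103) and the tab at (313,236). The tab–handle distance is now 125 mm, as it must be. I'll press the tab with closed fingers.

Run:
```python
from h import *
r.grab(10)
p=[0.4013,0.3163]; O=[180,0,23.9]
r.reach(p+[0.310],O)
r.servo_line(p+[0.182+0.100],speed=.1)
for dz in(.006,.012,.0155):
    r.servo_line(p+[0.182+0.0985-dz],speed=.04); s=r.sense(); print(dz,s["tcp_pos"].round(4),s["contact_force"].round(1))
r.wait(.4); s=r.sense(); print(s["contact_force"].round(1),s["tcp_pos"].round(4))
r.servo_line(p+[0.36],speed=.15)
r.reach([0.45,0.335,0.42],O); r.let_go(); r.wait(.1)
b=r.snapshot("wrist"); s=r.sense(); print(s["clock"],s["opening"],s["contact_force"])
pickle.dump(b,open("s2.pkl","wb")); cv2.imwrite("pics/w2.png",cv2.resize(b["frame"][:280,200:440,::-1],(480,560)))
for c,z in(("green",.152),("red",.0985)):
    for x in blobs(b,c,n=1): print(c,x[0].round(1),x[1],onz(b,x[0],z).round(4),[onz(b,q,z)[:2].round(4).tolist() for q in cv2.boxPoints(x[2])])
```

```text
0.006 [0.4013 0.3163 0.2746] [0.4 0.7 0.4]
0.012 [0.4012 0.3163 0.2683] [-0.5  0.9  2. ]
0.0155 [0.4013 0.3163 0.2649] [-0.3  0.1  2. ]
[ 0.3 -0.3  1.4] [0.4013 0.3163 0.265 ]
11.375 0.08780469586503244 [-0.0018992   0.38927558  0.639863  ]
green [313.4 116.5] 1482.0 [0.5087 0.364  0.152 ] [[0.5259, 0.382], [0.5331, 0.3658], [0.4843, 0.3438], [0.4767, 0.361]]
red [314.2 233. ] 888.0 [0.4044 0.3177 0.0985] [[0.4097, 0.3393], [0.4242, 0.3066], [0.4002, 0.2956], [0.3854, 0.329]]
```

View pics/w2.png

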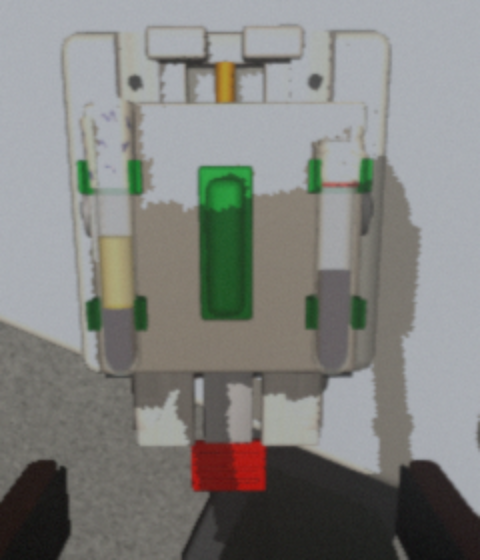

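The carrier has been ejected: the brass plunger is visible and the handle's rectangle centre has moved 12 mm to (0.505,0.363). I'll grip the top of the green handle, keeping the fingertips above the tubes since the open fingers span 115 mm, and slide it out.

```bash
cat >> h.py <<'E'
Y=23.9; M=np.array([.5156,.3669]); ex=np.array([np.cos(np.radians(Y)),np.sin(np.radians(Y))]); ey=np.array([-ex[1],ex[0]])
def mx(x,y=0): return list(M+x*ex+y*ey)
def rep(t=""):
    s=r.sense(); d=s["tcp_pos"][:2]-M
    print(t,round(s["clock"],2),"mix xy",(d@ex).round(4),(d@ey).round(4),"z",s["tcp_pos"][2].round(4),"F",s["contact_force"].round(1),"op",round(s["opening"],4),"gf",round(s["gripper_force"],1)); return s
E
python3 - <<'E'
from h import *
O=[180,0,Y]
r.reach([.505,.3625,.365],O)
r.servo_line([.505,.3625,.1455+.182],speed=.08); rep("at handle")
r.grab(40); r.wait(.2); s=rep("grabbed"); z=s["tcp_pos"][2]; y0=(s["tcp_pos"][:2]-M)@ey
for x in(-.03,-.07,-.12,-.178):
    r.servo_line(mx(x,y0)+[z+.0005],speed=.08); rep(x)
b=r.snapshot("wrist"); cv2.imwrite("pics/w3.png",b["frame"][:,:,::-1])
E
```

```text
at handle 12.42 mix xy -0.0116 0.0003 z 0.3274 F [0.1 0.3 0.3] op 0.0878 gf 0.0
grabbed 13.75 mix xy -0.0115 0.0003 z 0.3275 F [ 0.1 -0.5  0.8] op 0.0135 gf 40.0
-0.03 14.13 mix xy -0.0305 0.0002 z 0.3275 F [-2.7 -2.3 -0.6] op 0.0132 gf 40.0
-0.07 14.78 mix xy -0.07 0.0002 z 0.3281 F [ 0.2 -1.  -0.6] op 0.0137 gf 40.0
-0.12 15.56 mix xy -0.1199 0.0003 z 0.3276 F [ 0.2  0.8 -4. ] op 0.0137 gf 40.0
-0.178 16.43 mix xy -0.1778 0.0003 z 0.3281 F [ 0.2 -0.1 -3.5] op 0.0135 gf 40.0
```

View pics/w3.png

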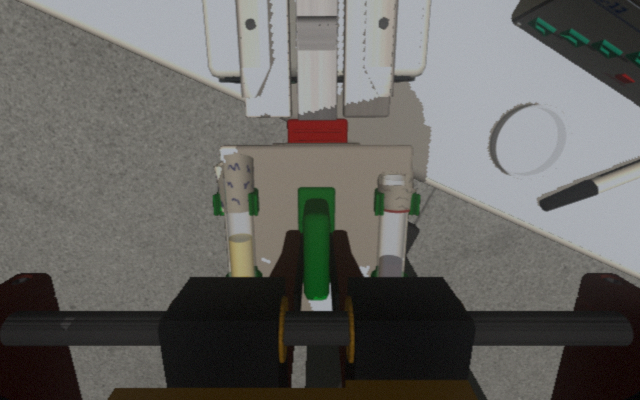

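The carrier is free and level, with the handle at (318,240), clear of the mouth; the wrist carries 3.5 N. Now to the mat.

Run:
```python
from h import *
z0=.3278 # tcp z with origin at .100
s=r.sense(); p=s["tcp_pos"]
r.servo_line([p[0],p[1],.40],speed=.15)
r.reach([.42,.12,.40],[180,0,10])
r.reach([.42,-.15,.40],[180,0,0])
r.reach([.474,-.402,.36],[180,0,-4.5]); rep()
r.servo_line([.474,-.402,z0-.100+.003+.008],speed=.12); rep()
for k in range(14):
    q=r.sense()["tcp_pos"]
    r.servo_line([.474,-.402,z0-.097+.007-.001*k],speed=.03); s=r.sense()
    if s["contact_force"][2]>-1.5: break
rep("down"); r.let_go(); r.wait(.3); s=rep("open")
r.servo_line([.474,-.402,.36],speed=.15); r.reach([.40,-.22,.42],[180,0,-12]); r.wait(.1)
b=r.snapshot("wrist"); t=r.snapshot("top")
pickle.dump((b,t),open("s4.pkl","wb")); cv2.imwrite("pics/w4.png",b["frame"][:,:,::-1])
for c,z in(("green",.055),("orange",.052)):
    for x in blobs(b,c,n=1): print(c,x[0].round(1),x[1],onz(b,x[0],z).round(4),[onz(b,q,z)[:2].round(4).tolist() for q in cv2.boxPoints(x[2])])
rep()
```

```text
19.96 mix xy -0.3484 -0.6851 z 0.3606 F [ 0.2  0.1 -3.8] op 0.0138 gf 40.0
 21.12 mix xy -0.3494 -0.6864 z 0.2401 F [-0.6  0.5 -4.2] op 0.0137 gf 40.0
down 23.37 mix xy -0.3496 -0.6862 z 0.2303 F [-1.1  1.1 -1. ] op 0.0136 gf 40.0
open 24.88 mix xy -0.3495 -0.6861 z 0.2298 F [-0.4  0.2  0.3] op 0.0876 gf 0.0
green [474.   66.3] 1702.0 [ 0.4726 -0.3908  0.055 ] [[0.5022, -0.3799], [0.4965, -0.4067], [0.4399, -0.4031], [0.4459, -0.375]]
orange [218.  121.7] 1285.0 [ 0.4738 -0.1326  0.052 ] [[0.5025, -0.1263], [0.4991, -0.1501], [0.4441, -0.1383], [0.4476, -0.1134]]
 26.93 mix xy -0.3434 -0.4909 z 0.4189 F [-0.3  0.7 -0.5] op 0.0877 gf 0.0
```

View pics/w4.png

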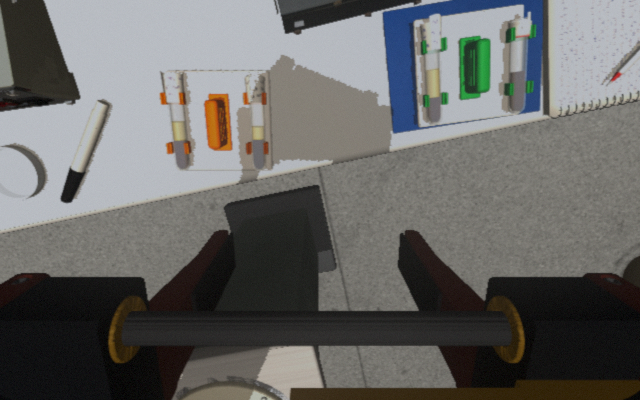

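The green carrier stands level on the blue mat, with its handle at (474,66). The orange handle is at (218,122), its tubes pointing the same way as the green ones, so the nose is at +x and the yaw is about -12°. Pick up the orange carrier and bring it to the mouth.

Run:
```python
from h import *
p=[.4765,-.1262]
r.reach(p+[.27],[180,0,-11.9]); r.servo_line(p+[.2275],speed=.08); rep()
r.grab(60); r.wait(.2); s=rep("grab"); off=s["tcp_pos"][2]
r.servo_line(p+[.39],speed=.15); rep("lift")
r.reach([.41,0,.40],[180,0,0]); r.reach([.38,.18,.40],[180,0,15])
r.reach(mx(-.20,.0003)+[off+.14],[180,0,Y]); r.wait(.1)
r.servo_line(mx(-.20,.0003)+[off+.101],speed=.08); r.wait(.2); rep("pre")
print(off)
b=r.snapshot("wrist"); cv2.imwrite("pics/w5.png",b["frame"][:,:,::-1]); pickle.dump(b,open("s5.pkl","wb"))
```

```text
28.4 mix xy -0.2355 -0.435 z 0.2274 F [-0.4  0.7 -0.2] op 0.0879 gf 0.0
grab 29.74 mix xy -0.2356 -0.4351 z 0.2275 F [-0.4 -1.3  0.2] op 0.0129 gf 60.0
lift 30.98 mix xy -0.2355 -0.4349 z 0.3886 F [-0.3  0.4 -3.7] op 0.0134 gf 60.0
pre 33.85 mix xy -0.1999 0.0004 z 0.3292 F [ 0.7 -0.1 -2.6] op 0.0135 gf 60.0
0.2275373103899005
```

View pics/w5.png

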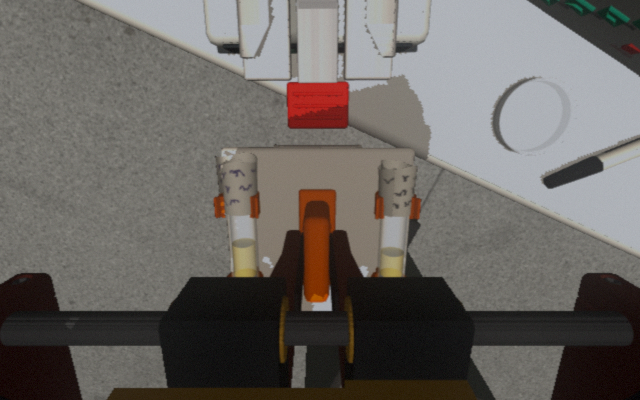

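The orange carrier sits in the hand just as the green one did (plate edges at columns 221 and 414), aligned with the tab at (318,105). I'll insert it step by step with a force check.

Run:
```python
from h import *
z=.2275+.101
for x in(-.165,-.13,-.10,-.07,-.045,-.025,-.015):
    r.servo_line(mx(x,.0003)+[z],speed=.07); s=rep(x); F=s["contact_force"]
    if np.hypot(*F[:2])>20 or abs(F[2])>20: print("STOP"); raise SystemExit
for x in np.arange(-.012,.0061,.0015):
    r.servo_line(mx(x,.0003)+[z],speed=.04); s=rep(round(x,4)); F=s["contact_force"]
    if np.hypot(*F[:2])>22: print("STOP"); break
```

```text
-0.165 34.55 mix xy -0.165 0.0003 z 0.3284 F [ 0.4 -0.2 -3.6] op 0.0129 gf 60.0
-0.13 35.2 mix xy -0.1301 0.0003 z 0.3283 F [ 0.6  0.5 -3.6] op 0.0131 gf 60.0
-0.1 35.77 mix xy -0.0998 0.0004 z 0.3288 F [ 0.7  1.8 -1.1] op 0.0131 gf 60.0
-0.07 36.35 mix xy -0.0698 0.0003 z 0.3284 F [ 0.6  2.2 -1.4] op 0.0131 gf 60.0
-0.045 36.86 mix xy -0.0448 0.0003 z 0.3284 F [ 1.5  1.6 -1.5] op 0.0131 gf 60.0
-0.025 37.29 mix xy -0.0248 0.0003 z 0.3284 F [ 0.7  1.8 -1.8] op 0.0132 gf 60.0
-0.015 37.58 mix xy -0.0149 0.0003 z 0.3284 F [-0.1  0.8 -2.8] op 0.0129 gf 60.0
-0.012 37.83 mix xy -0.0121 0.0003 z 0.3284 F [-1.1  0.3 -1.3] op 0.0132 gf 60.0
-0.0105 38.08 mix xy -0.0105 0.0003 z 0.3284 F [-1.3  0.9 -2.7] op 0.0132 gf 60.0
-0.009 38.33 mix xy -0.0092 0.0004 z 0.3284 F [-4.6 -0.4 -0.4] op 0.0133 gf 60.0
-0.0075 38.58 mix xy -0.0078 0.0004 z 0.3282 F [-5.2 -0.3 -1. ] op 0.0133 gf 60.0
-0.006 38.83 mix xy -0.0063 0.0004 z 0.3282 F [-5.5  0.3 -1.5] op 0.0131 gf 60.0
-0.0045 39.08 mix xy -0.0048 0.0003 z 0.3282 F [-5.9 -0.4 -1.8] op 0.0131 gf 60.0
-0.003 39.33 mix xy -0.0034 0.0004 z 0.3282 F [-5.6 -1.3 -1.4] op 0.0133 gf 60.0
-0.0015 39.58 mix xy -0.0019 0.0004 z 0.3281 F [-6.3 -0.9 -0.7] op 0.0132 gf 60.0
-0.0 39.83 mix xy -0.0004 0.0004 z 0.3282 F [-6.5 -1.5 -1.1] op 0.0136 gf 60.0
0.0015 40.08 mix xy 0.001 0.0004 z 0.3282 F [-7.4 -0.7 -1.2] op 0.0133 gf 60.0
0.003 40.33 mix xy 0.0025 0.0004 z 0.3282 F [-6.8 -1.2 -0.9] op 0.0135 gf 60.0
0.0045 40.58 mix xy 0.0042 0.0003 z 0.3279 F [-5.7 -0.7 -1.6] op 0.0131 gf 60.0
0.006 40.83 mix xy 0.0057 0.0003 z 0.3279 F [-5.1 -0.9 -2.3] op 0.0128 gf 60.0
```

Run:
```python
from h import *
z=.2275+.101
for x in np.arange(.007,.0121,.001):
    r.servo_line(mx(x,.0003)+[z],speed=.04); s=rep(round(x,4)); F=s["contact_force"]
    if np.hypot(*F[:2])>15: print("STOP"); break
x=(s["tcp_pos"][:2]-M)@ex
for d in(.002,.004,.0055):
    r.servo_line(mx(x-d,.0003)+[z-.0005],speed=.03); r.wait(.1); rep(f"back {d}")
b=r.snapshot("wrist"); cv2.imwrite("pics/w6.png",b["frame"][:,:,::-1])
```

```text
0.007 41.08 mix xy 0.0067 0.0003 z 0.3279 F [-5.7 -0.2 -1.7] op 0.0134 gf 60.0
0.008 41.33 mix xy 0.0074 0.0003 z 0.328 F [-6.6 -2.7 -1. ] op 0.0131 gf 60.0
0.009 41.58 mix xy 0.0079 0.0003 z 0.328 F [-11.2  -3.8   0.3] op 0.0132 gf 60.0
0.01 41.83 mix xy 0.0084 0.0003 z 0.328 F [-13.2  -5.8   2.6] op 0.0133 gf 60.0
0.011 42.08 mix xy 0.0089 0.0003 z 0.328 F [-16.9  -6.6   3.7] op 0.0134 gf 60.0
STOP
back 0.002 42.47 mix xy 0.0065 0.0003 z 0.3278 F [-4.5 -1.1 -0.9] op 0.0132 gf 60.0
back 0.004 42.82 mix xy 0.0048 0.0003 z 0.3278 F [-5.2 -0.7 -1.6] op 0.014 gf 60.0
back 0.0055 43.17 mix xy 0.0034 0.0002 z 0.3278 F [-3.5 -1.1 -2.5] op 0.0133 gf 60.0
```

View pics/w6.png

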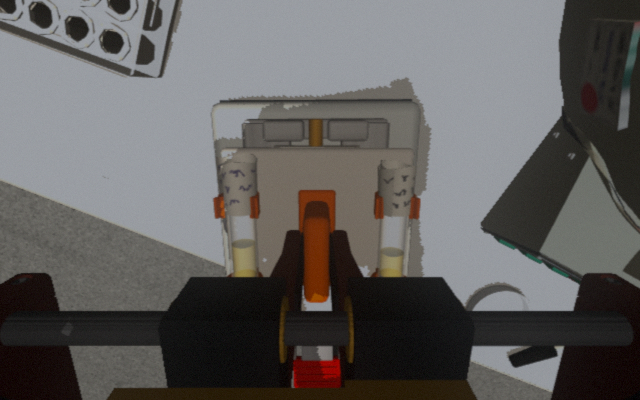

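It hit the stop at about +7.6 mm, so home is about +4.6 mm on this scale. That matches the force drop of the click. While backing off, the hook takes over the load. Release and check.

Run:
```python
from h import *
s=r.sense(); p=list(s["tcp_pos"][:2])
r.let_go(); r.wait(.2); rep("open")
r.servo_line(p+[.37],speed=.12); r.reach([0.45,0.335,0.42],[180,0,Y]); r.wait(.3)
b=r.snapshot("wrist"); cv2.imwrite("pics/w7.png",cv2.resize(b["frame"][:280,200:440,::-1],(480,560)))
for c,z in(("orange",.152),("red",.0985)):
    for x in blobs(b,c,box=(200,0,440,280)): print(c,x[0].round(1),x[1],onz(b,x[0],z).round(4),onz(b,x[2][0],z).round(4))
rep()
```

```text
open 44.62 mix xy 0.0034 0.0003 z 0.328 F [ 0.4 -0.   1. ] op 0.0881 gf 0.0
orange [313.  104.6] 2104.0 [0.5163 0.3675 0.152 ] [0.516  0.3674 0.152 ]
red [314.1 236.8] 992.0 [0.4013 0.3163 0.0985] [0.4015 0.3165 0.0985]
 45.93 mix xy -0.0723 -0.0026 z 0.4186 F [0.2 1.  0.4] op 0.0877 gf 0.0
```

View pics/w7.png

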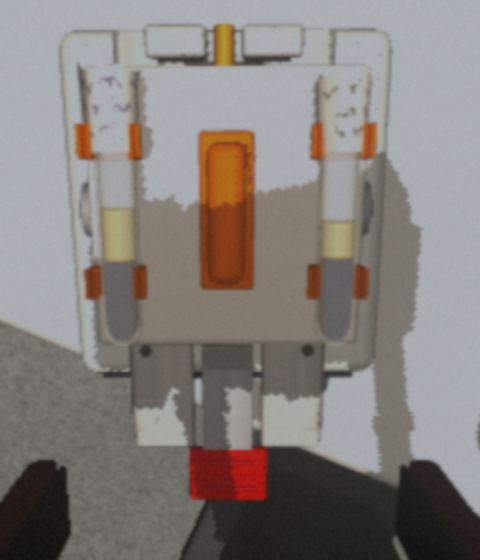

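The orange handle is at (0.5163,0.3675), the same as the green one when home (0.5166,0.3681). The tab is back at its original position, so the catch is up and the carrier is home.

```bash
python3 -c "
from station import r
print(r.hand_in())"
```

```text
the job is handed in; nothing more can be done
None
```

The job is handed in: by the last camera views the green-handled carrier stands level on the blue mat, and the orange-handled one is home in the rocker with the catch up and released; the hand-in call returned no verdict.

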